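# Erect the fold-flat tray and store the finished board

### The arm

A 7-joint arm with a two-finger parallel gripper is mounted at the origin on the work surface. World frame = base frame: x ahead of the robot, y to its left, z up, the work surface at z = 0. Lengths are in m, angles in rad, forces in N, time in s.
With the tool pointing down it reaches from about 0.4 to 0.85 m from the base axis. Payload 10.4 kg.
Tool frame: the origin (TCP) lies between the finger pads; the fingertips stand 11 mm ahead of it and the grasp point (between the pads) lies 8 mm behind it (tip_reach is the distance from the TCP to the fingertips, in m); z points along the fingers, y is the line along which they close (so a half turn about z gives the same grasp; the last joint's range is limited). The gripper opens to 85 mm and grips with 20 to 120 N. Pads are 22 mm wide; open, the fingers measure 114 mm over their backs; the gripper's body (76 mm by 85 mm) begins 54 mm behind the grasp point. The pads swing forward as they close: fully open they stand 13 mm farther back than shut.
Start: joints at [-1.359, 0.332, -0.065, 1.46, 0.022, 1.35, -0.088], TCP at [0.145, 0.608, 0.242] pointing down, gripper open.
Joint ranges: [-2.6, 2.6], [-0.5, 2.12], [-1.47, 1.34], [0.16, 2.42], [-1.27, 4.41], [0.06, 2.06], [-2.6, 2.6]. Speed limits (rad/s): [2.22, 2.22, 2.79, 2.79, 3.14, 3.14, 3.14].

### API

Orientations are given as a unit quaternion [x, y, z, w].
In Python, from workcell import * gives the robot as it stands.
- The arm moves only by the shell command python3 -m inch 'ROWS' [OPENING] [FORCE]. ROWS is JSON, a list of rows, each an object with "slide": the shift along the world's x, y, z in m, a list of three; "yaw": the turn about the world's z in rad. A call has 1 to 20 rows; each row is the pose to reach, as a shift and turn from the pose commanded when the call began; what a row does not reach only later rows make up. A row lasts 1/12 s, in which the tool goes at most 41.7 mm and 7.16 degrees, less where a joint would pass 70% of its speed; a pose out of reach is approached as far as the arm can. A call with a gripper value outside its range is refused whole. OPENING is the closure in counts, from 0 (fully open) to 255 (shut), set as the call begins (- or left out, the last holds). The fingers move at their own pace and stop on an object; FORCE is the grip in N (left out, the last holds). Time passes only in rows, so rows that repeat a pose let the fingers close. It gives the time, the measured TCP pose, the force, the opening and the grip force at its end, in the units of the state.
- get_obs(): the state, without advancing time (a new reading comes with each control period).
- camera(name): name is "side" or "top" or "wrist"; returns a dict with "frame" (420x560x3 uint8, red, green, blue), "fx", "fy", "cx", "cy" (pixels), "k1" (the pictures are not rectified: a ray, as slopes to the right and down, at radius r is drawn at 1 + k1 r^2 times it, then the intrinsics apply), "extrinsics" (4x4, takes a point from world to camera coordinates). Camera axes: x right, y down, z forward; pixel columns grow to the right and rows downward; lengths in m; the calibration is good to about 2 mm. A picture is of the moment at which its call begins. There is no depth.
- hand_in(): hands the job in; it is judged then, once.
The state is a dict: "clock": time; "joint_pos": joint angles; "joint_velocities": joint speeds; "tau": joint torques, N m; "position": TCP position; "ee_rot": TCP orientation; "ft_force": force on the tool from outside, world axes, zero at the start; "torque": the same for the moment, N m; "grip_width": opening from 0.0 (shut) to 1.0 (fully open); "grasp_force": force on a finger pad.
Only numpy, scipy, OpenCV 4.12 (cv2) and the standard library are available. Lean on these libraries where they do the work, as an engineer would, in place of code of your own. Each camera call takes 0.05 s, during which the arm holds its last target. There are 200 camera calls.

### The job

First stand up the three hinged walls of the fold-flat tray, so that each is upright like the fourth wall, leaning neither in nor out. Then take the circuit board with the tall heat sink, set it down flat on the tray's floor without dropping it, and leave the walls standing. Leave everything else on the bench where it is.

Things in the scene. Friction and masses are not known exactly. Their poses are not given: they have to be found in the camera images.
- tray: Grey tray fixed to the bench on a black plinth (104 x 104 x 28 mm). Origin on the bench under the floor's centre, z up, x from the near wall to the far wall (away from the robot, within 18 degrees), y to the left wall. Floor 130 x 130 mm, its top at z 34. The far wall (x = +66) is fixed upright; three walls lie folded outwards, nearly flat, overhanging the bench. Hinge axes at z 36.
- wall_left (a joint): Angle of the wall on the tray's +y side (hinge axis along tray x at y = +66 mm): 0 flat outwards, 1.571 upright, stops at 1.85 (leaning inwards). Starts between 0 and 0.4. Stiff friction hinge (0.09 N m, 1.4 N at the rim): it stays where it is left and can be pushed too far, past upright.
- wall_right (a joint): The same for the wall on the tray's -y side (hinge axis along tray x at y = -66 mm); it too grows as the wall is raised.
- wall_near (a joint): The same for the wall on the tray's -x side, facing the robot (hinge axis along tray y at x = -66 mm).
- wall_left_rim (a point): Middle of the left wall's rim bar, on its axis. All walls are alike: 124 mm long, 4 mm thick, with a round bar 10 mm in diameter along the free edge, 66 mm from the hinge axis, and next to it a hand hole 56 mm wide, 22 to 61 mm from the hinge axis: with one finger down through the hole and one outside, the bar can be held from above, and turns between the fingers.
- wall_right_rim (a point): Middle of the right wall's rim bar, on the bar's axis.
- wall_near_rim (a point): Middle of the near wall's rim bar, on the bar's axis.
- board: Finished circuit board, loose, 0.15 to 0.29 kg: green, 90 (x) by 64 mm (y), on four short feet, beside the tray (left or right of it). Origin: centre of its underside, z up. In its middle an aluminium heat sink with fins, 50 (x) by 28 mm (y), its top 53 mm above the underside: hold it by this, across the 28 mm. The other parts reach 19 mm at most.
- reel: Bystander: solder reel standing on end, 46 mm in diameter, 34 mm high, at the tray's corner between the near and a side wall. Origin under its centre.
- screwdriver: Bystander: screwdriver 140 mm long, lying between the robot and the circuit board.
- bottle: Bystander: upright water bottle, 68 mm in diameter, 200 mm high, to the robot's left. Origin under its centre.
- cleaner: Bystander: steel tip-cleaner pot, 68 mm in diameter, 45 mm high, to the robot's right. Origin under its centre.
- multimeter: Bystander: black multimeter, 150 x 78 x 38 mm, lying flat beyond the tray. Origin under its centre.
- small_board: Bystander: another, smaller circuit board without a heat sink, 62 x 45 mm, 16 mm high, to the robot's right. Origin under its centre.
Things that resemble listed ones, but are neither listed nor needed, are in the scene too. Leave any orange look-alike of the board alone.

How it is judged:
On the way:
1. all three hinged walls stand upright, within 0.14 rad (8 degrees), while the circuit board is still outside the tray (value of joint wall_left between 1.431 and 1.711 rad and value of joint wall_right between 1.431 and 1.711 rad and value of joint wall_near between 1.431 and 1.711 rad and horizontal distance between board and tray above 0.13 m), for 0.2 s.
At the end, for the whole second after the job is handed in: All three hinged walls stand upright within 0.14 rad (8 degrees), and the circuit board with the heat sink lies still and flat (within 0.1 rad, heat sink up) on the tray's floor, its underside within 5 mm of the floor and its centre within 35 mm of the floor's centre along both tray axes (any yaw) (value of joint wall_left between 1.431 and 1.711 rad and value of joint wall_right between 1.431 and 1.711 rad and value of joint wall_near between 1.431 and 1.711 rad and x of board in the frame of tray between -0.035 and 0.035 m and y of board in the frame of tray between -0.035 and 0.035 m and height (world z) of board between 0.03 and 0.039 m and angle between board's own z axis and vertical below 0.1 rad and linear speed of board below 0.02 m/s); the robot touches nothing.
It fails at once if the circuit board is dropped (falls more than about 12 mm or is flung: faster than 0.5 m/s with no finger on it) (linear speed of board above 0.5 m/s and contact force between the fingers and board below 0.05 N).
It fails at once if the circuit board is tipped by more than 0.7 rad (angle between board's own z axis and vertical above 0.7 rad).
It fails at once if a bystander is moved by more than 30 mm (distance of any of reel, screwdriver, bottle, cleaner, multimeter, small_board from where it was at the start of the episode above 0.03 m).
It also fails if it takes over 70 s, if anything falls off the work surface, if the arm or the gripper's body presses on something with over 40 N, if the wrist force passes 120 N, or if a joint passes its speed limit or range.

## Working session

There is one attempt and no reset: what is moved stays moved. The work goes in short steps, Python scripts to look and compute and a shell command to move; the robot and the scene stay as the last step left them, time stands still between calls to the robot, and variables do not carry over. Pictures are saved under pics/ and viewed, at most 10 in all, crops included, and the job is handed in when it is done.

```bash
mkdir -p pics; ls
cat > h.py <<'E'
from workcell import *
import numpy as np, cv2
def snap(n,fn,crop=None,scale=1):
    c=camera(n); f=c["frame"][:,:,::-1]
    np.savez("pics/"+fn+".npz",**{k:np.asarray(v) for k,v in c.items()})
    if crop: f=f[crop[1]:crop[3],crop[0]:crop[2]]
    f=cv2.resize(np.ascontiguousarray(f),None,fx=scale,fy=scale,interpolation=cv2.INTER_CUBIC)
    cv2.imwrite("pics/"+fn+".png",f)
def ray(fn,u,v):
    c=np.load("pics/"+fn+".npz"); k=float(c["k1"])
    d=np.array([(u-c["cx"])/c["fx"],(v-c["cy"])/c["fy"]],float); s=d.copy()
    for _ in range(30): s=d/(1+k*(s@s))
    T=c["extrinsics"]; R=T[:3,:3]; o=-R.T@T[:3,3]; return o,R.T@np.array([s[0],s[1],1.])
def at(fn,u,v,z):
    o,d=ray(fn,u,v); return (o+d*(z-o[2])/d[2])
def proj(fn,p):
    c=np.load("pics/"+fn+".npz"); T=c["extrinsics"]; q=T[:3,:3]@np.asarray(p)+T[:3,3]; s=q[:2]/q[2]
    s=s*(1+float(c["k1"])*(s@s)); return np.array([s[0]*c["fx"]+c["cx"],s[1]*c["fy"]+c["cy"]]).round(1)
E
python3 - <<'E'
from h import *
snap("top","t0",None,1.42); snap("side","s0",None,1.42)
o=get_obs(); print(o)
c=np.load("pics/t0.npz"); print(ray("t0",280,210),c["fx"],c["k1"]); print(ray("s0",280,210))
E
```

```text
pics
{'clock': 0.1, 'joint_pos': array([-1.35859072,  0.33276389, -0.06469952,  1.46083626,  0.02164153,
        1.34989304, -0.0884781 ]), 'joint_velocities': array([ 0.00085133, -0.00155922,  0.00048586, -0.00221986,  0.00097343,
       -0.00308583,  0.00052753]), 'tau': array([ 9.09694172e-04, -6.26745343e+01,  4.85905528e-02, -3.92433071e+01,
        1.62785954e-02,  6.85747204e-03, -4.28335375e-05]), 'position': array([0.14535182, 0.60754576, 0.24163352]), 'ee_rot': array([ 1.17108772e-01,  9.93118912e-01, -6.01605666e-04, -2.31509293e-05]), 'ft_force': array([-0.67506833, -0.01726661, -0.22885194]), 'torque': array([-0.03894764, -0.00996213, -0.04198757]), 'grasp_force': 0.0, 'grip_width': 1.000965374445506}
(array([ 0.32797765, -0.01778197,  1.17677759]), array([ 0.19015719,  0.00743088, -0.98200157])) 456.25149396342044 0.0411642903463283
(array([-0.1987287 , -0.79037683,  0.73356685]), array([ 0.58540623,  0.62251265, -0.51963539]))
```

View pics/t0.png

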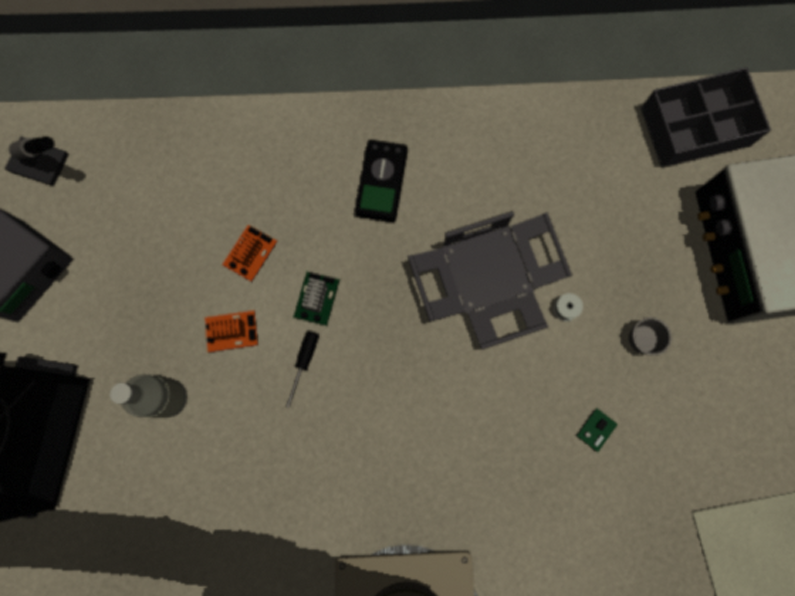

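View pics/s0.png

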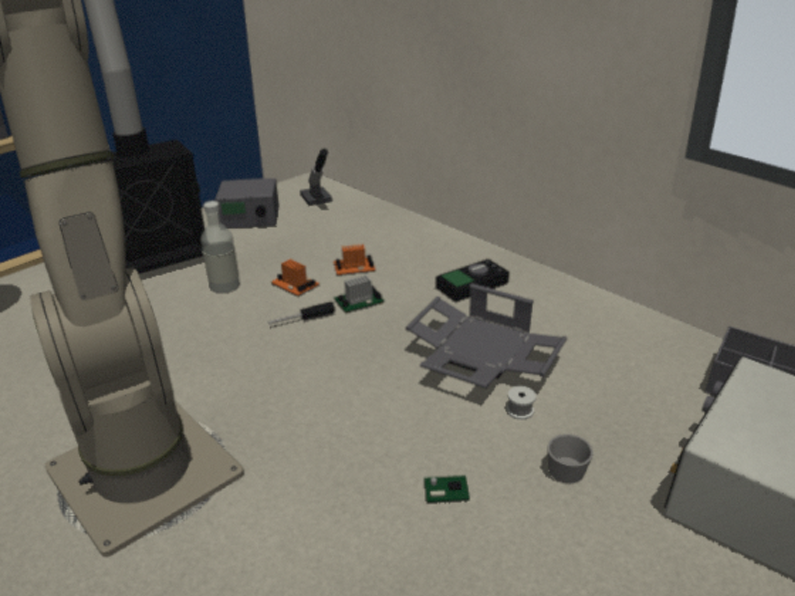

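The top view shows the tray at about (487,272), the reel at (569,306), the board at (317,298) and the screwdriver below it. Next I'll enlarge the tray and board.

Run:
```python
from h import *
snap("top","t1",(200,140,410,255),3.8)
```

```text
(no output)
```

View pics/t1.png

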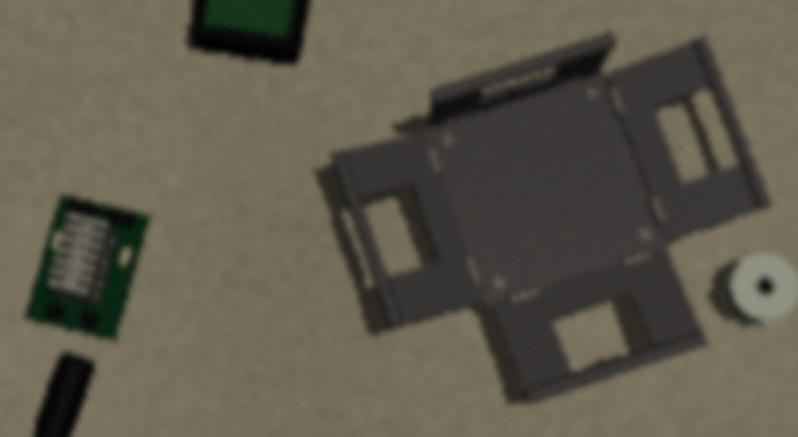

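```bash
cat >> h.py <<'E'
def cr(x,y): return 200+(x+.5)/3.8-.5,140+(y+.5)/3.8-.5
E
python3 - <<'E'
from h import *
P=lambda x,y,z: at("t1",*cr(x,y),z)
s=[P(x,y,.034) for x,y in [(448,139),(593,93),(644,235),(499,282)]]
c=np.mean(s,0);print("screws",np.round(s,4),c)
d=(s[0]-s[1])+(s[3]-s[2]);yaw=np.arctan2(-d[0],d[1]);d2=(s[0]-s[3])+(s[1]-s[2]);yaw2=np.arctan2(d2[1],d2[0]);print(yaw,yaw2)
R=np.array([[np.cos(yaw),-np.sin(yaw)],[np.sin(yaw),np.cos(yaw)]])
T=lambda p:(R.T@(p[:2]-c[:2]))
# far wall top corners z=.107
for q in [(431,92),(613,37)]: print("far top",T(P(*q,.107)))
for n,qs in dict(left=[(334,155),(390,328)],right=[(705,40),(769,206)],near=[(525,402),(703,343)]).items():
  for z in (.036,.045,.055,.065): print(n,z,[T(P(*q,z)).round(4) for q in qs])
b=[P(*q,.006) for q in [(62,197),(150,215),(117,338),(26,318)]];bc=np.mean(b,0)
print("board",np.round(b,3),bc,[np.linalg.norm(b[i]-b[(i+1)%4]) for i in range(4)])
h=[P(*q,.053) for q in [(72,210),(111,217),(97,298),(50,290)]];print("sink",np.mean(h,0),np.round(h,3))
e=(b[0]-b[3])+(b[1]-b[2]);print("byaw",np.arctan2(e[1],e[0]))
print("reel",P(766,286,.034),T(P(766,286,.034)))
E
```

```text
screws [[ 0.634  -0.1099  0.034 ]
 [ 0.662  -0.211   0.034 ]
 [ 0.5613 -0.2378  0.034 ]
 [ 0.5335 -0.1383  0.034 ]] [ 0.59771772 -0.17426653  0.034     ]
0.271504505232203 0.2679962437278997
far top [0.06783677 0.06346032]
far top [ 0.06621401 -0.05997937]
left 0.036 [array([0.0652, 0.1298]), array([-0.0593,  0.1313])]
left 0.045 [array([0.0629, 0.1305]), array([-0.0606,  0.132 ])]
left 0.055 [array([0.0604, 0.1313]), array([-0.062 ,  0.1328])]
left 0.065 [array([0.058 , 0.1322]), array([-0.0634,  0.1336])]
right 0.036 [array([ 0.0633, -0.138 ]), array([-0.0598, -0.1378])]
right 0.045 [array([ 0.0611, -0.1352]), array([-0.061 , -0.1349])]
right 0.055 [array([ 0.0586, -0.132 ]), array([-0.0624, -0.1317])]
right 0.065 [array([ 0.0562, -0.1288]), array([-0.0638, -0.1286])]
near 0.036 [array([-0.1337,  0.0624]), array([-0.1333, -0.0628])]
near 0.045 [array([-0.1344,  0.0636]), array([-0.134 , -0.0605])]
near 0.055 [array([-0.1351,  0.0651]), array([-0.1347, -0.058 ])]
near 0.065 [array([-0.1359,  0.0665]), array([-0.1355, -0.0555])]
board [[0.612 0.157 0.006]
 [0.596 0.097 0.006]
 [0.511 0.121 0.006]
 [0.528 0.183 0.006]] [0.56194382 0.13960912 0.006     ] [np.float64(0.062427668850739956), np.float64(0.0883023083407876), np.float64(0.0638325333019207), np.float64(0.08755140265415595)]
sink [0.56147262 0.13731055 0.053     ] [[0.591 0.144 0.053]
 [0.585 0.118 0.053]
 [0.531 0.128 0.053]
 [0.538 0.159 0.053]]
byaw -0.28812705330735133
reel [ 0.52290639 -0.31630528  0.034     ] [-0.11016299 -0.11677267]
```

The tray is at (0.598, -0.174) with yaw 0.27 and the board at (0.562, 0.139) with yaw -0.288. The sizes agree with those given, so I'm moving to above the left rim.

```bash
python3 -m inch '[{"slide":[0,0,0.04],"yaw":0},{"slide":[0,0,0.07],"yaw":-0.12},{"slide":[0.419,-0.659,0.07],"yaw":-2.64},{"slide":[0.419,-0.659,0.07],"yaw":-2.64},{"slide":[0.419,-0.659,0.07],"yaw":-2.64},{"slide":[0.419,-0.659,0.07],"yaw":-2.64},{"slide":[0.419,-0.659,0.07],"yaw":-2.64},{"slide":[0.419,-0.659,0.07],"yaw":-2.64},{"slide":[0.419,-0.659,0.07],"yaw":-2.64},{"slide":[0.419,-0.659,0.07],"yaw":-2.64},{"slide":[0.419,-0.659,0.07],"yaw":-2.64},{"slide":[0.419,-0.659,0.07],"yaw":-2.64},{"slide":[0.419,-0.659,0.07],"yaw":-2.64},{"slide":[0.419,-0.659,0.07],"yaw":-2.64},{"slide":[0.419,-0.659,0.07],"yaw":-2.64},{"slide":[0.419,-0.659,0.07],"yaw":-2.64},{"slide":[0.419,-0.659,0.07],"yaw":-2.64},{"slide":[0.419,-0.659,0.07],"yaw":-2.64},{"slide":[0.419,-0.659,0.07],"yaw":-2.64},{"slide":[0.419,-0.659,0.07],"yaw":-2.64}]' 135 20; python3 -c "
from h import *
o=get_obs();print(o['joint_pos'].round(2))"
```

```text
clock: 1.82
position: [0.5484, -0.027, 0.3125]
ee_rot: [0.965, 0.262, 0.0, 0.0]
ft_force: [0.2, 0.6, -0.0]
grip_width: 0.469
grasp_force: 0.0
[-0.64  0.14  0.68  1.58 -0.09  1.45 -0.99]
```

```bash
python3 -m inch '[{"slide":[0.016,-0.024,-0.04],"yaw":-0.12},{"slide":[0.016,-0.024,-0.08],"yaw":-0.24},{"slide":[0.016,-0.024,-0.12],"yaw":-0.26},{"slide":[0.016,-0.024,-0.15],"yaw":-0.26},{"slide":[0.016,-0.024,-0.15],"yaw":-0.26},{"slide":[0.016,-0.024,-0.15],"yaw":-0.26}]'
python3 - <<'E'
from h import *
snap("wrist","w1",None,1.4)
snap("side","s1")
R=lambda x,y,z:[.5977+x*.9638-y*.2667,-.1743+x*.2667+y*.9638,z]
for a in (.1,.2,.3,.4):
  for s in(-.062,0,.062): print(a,s,proj("w1",R(s,.066+.066*np.cos(a),.036+.066*np.sin(a)))*1.4)
print(get_obs()["ee_rot"])
E
```

```text
clock: 2.32
position: [0.563, -0.0491, 0.1619]
ee_rot: [0.99, 0.138, -0.001, 0.0]
ft_force: [0.4, -0.8, 1.5]
grip_width: 0.469
grasp_force: 0.0
0.1 -0.062 [382.62 380.38]
0.1 0 [383.32 280.42]
0.1 0.062 [384.16 163.94]
0.2 -0.062 [384.3  386.26]
0.2 0 [385.14 284.34]
0.2 0.062 [386.12 165.2 ]
0.3 -0.062 [387.24 392.28]
0.3 0 [388.22 288.54]
0.3 0.062 [389.48 166.6 ]
0.4 -0.062 [391.3 398.3]
0.4 0 [392.84 292.74]
0.4 0.062 [394.52 168.  ]
[9.90414635e-01 1.38118527e-01 1.44926118e-03 1.52354309e-04]
```

View pics/w1.png

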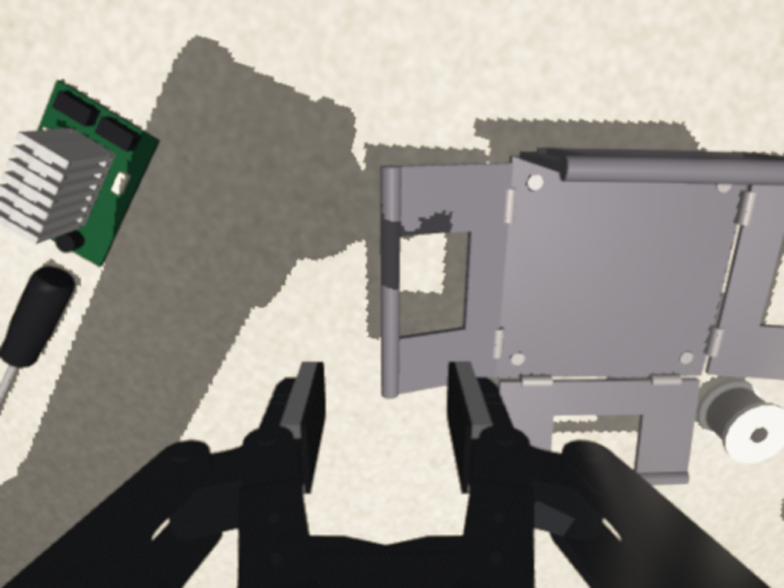

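The left rim projects right onto the model for an angle of about 0.38 (pixels (391,167)–(390,397)). I'm descending and closing on the bar.

```bash
python3 -m inch '[{"slide":[0.001,-0.002,-0.03],"yaw":0},{"slide":[0.001,-0.002,-0.06],"yaw":0},{"slide":[0.001,-0.002,-0.09],"yaw":0},{"slide":[0.001,-0.002,-0.109],"yaw":0},{"slide":[0.001,-0.002,-0.109],"yaw":0},{"slide":[0.001,-0.002,-0.109],"yaw":0}]'; python3 -m inch '[{"slide":[0,0,0],"yaw":0},{"slide":[0,0,0],"yaw":0},{"slide":[0,0,0],"yaw":0},{"slide":[0,0,0],"yaw":0},{"slide":[0,0,0],"yaw":0},{"slide":[0,0,0],"yaw":0},{"slide":[0,0,0],"yaw":0},{"slide":[0,0,0],"yaw":0}]' 255 20
```

```text
clock: 2.92
position: [0.566, -0.051, 0.0552]
ee_rot: [0.99, 0.138, 0.001, 0.0]
ft_force: [0.1, 0.2, 0.6]
grip_width: 0.467
grasp_force: 0.0
clock: 3.58
position: [0.5659, -0.05, 0.054]
ee_rot: [0.99, 0.138, 0.001, -0.0]
ft_force: [1.6, 5.0, 3.4]
grip_width: 0.107
grasp_force: 21.9
```

```bash
python3 -m inch '[{"slide":[0.001,-0.003,0.007],"yaw":0},{"slide":[0.0015,-0.006,0.0115],"yaw":0},{"slide":[0.002,-0.0085,0.0155],"yaw":0},{"slide":[0.003,-0.0115,0.0195],"yaw":0},{"slide":[0.004,-0.0147,0.023],"yaw":0},{"slide":[0.005,-0.0185,0.0262],"yaw":0},{"slide":[0.006,-0.022,0.0292],"yaw":0},{"slide":[0.007,-0.0262,0.0319],"yaw":0},{"slide":[0.0084,-0.0303,0.0343],"yaw":0},{"slide":[0.0096,-0.0347,0.0363],"yaw":0},{"slide":[0.0108,-0.039,0.0381],"yaw":0},{"slide":[0.012,-0.0437,0.0394],"yaw":0},{"slide":[0.0134,-0.0483,0.0406],"yaw":0},{"slide":[0.015,-0.0537,0.0412],"yaw":0},{"slide":[0.0163,-0.059,0.0415],"yaw":0},{"slide":[0.0163,-0.059,0.0415],"yaw":0},{"slide":[0.0163,-0.059,0.0415],"yaw":0},{"slide":[0.0163,-0.059,0.0415],"yaw":0}]'
python3 - <<'E'
from h import *
p=get_obs()["position"][:2]-[.5977,-.1743]; print(.9638*p[0]+.2667*p[1],-.2667*p[0]+.9638*p[1])
E
```

```text
clock: 5.08
position: [0.584, -0.1109, 0.0975]
ee_rot: [0.99, 0.138, 0.003, 0.001]
ft_force: [3.9, 0.5, 14.6]
grip_width: 0.108
grasp_force: 24.0
0.0036756089480026923 0.06479962804828863
```

```bash
python3 -m inch '[{"slide":[0,0,0],"yaw":0},{"slide":[0,0,0],"yaw":0},{"slide":[0,0,0],"yaw":0},{"slide":[0,0,0],"yaw":0},{"slide":[0,0,0],"yaw":0},{"slide":[0,0,0.03],"yaw":0},{"slide":[0,0,0.06],"yaw":0},{"slide":[0,0,0.075],"yaw":0},{"slide":[0.01,-0.04,0.075],"yaw":0},{"slide":[0.02,-0.08,0.075],"yaw":0},{"slide":[0.03,-0.12,0.075],"yaw":0},{"slide":[0.04,-0.16,0.07],"yaw":0},{"slide":[0.049,-0.19,0.065],"yaw":0},{"slide":[0.049,-0.19,0.065],"yaw":0},{"slide":[0.049,-0.19,0.065],"yaw":0},{"slide":[0.049,-0.19,0.065],"yaw":0}]' 135
python3 - <<'E'
from h import *
snap("wrist","w2",None,1.4)
R=lambda x,y,z:[.5977+x*.9638-y*.2667,-.1743+x*.2667+y*.9638,z]
for a in (.05,.2,.35):
  for s in(-.062,.062): print(a,s,"right",proj("w2",R(s,-.066-.066*np.cos(a),.036+.066*np.sin(a)))*1.4,"near",proj("w2",R(-.066-.066*np.cos(a),s,.036+.066*np.sin(a)))*1.4)
for a in (1.45,1.57,1.7):
  for s in(-.062,.062): print(a,s,"left",proj("w2",R(s,.066+.066*np.cos(a),.036+.066*np.sin(a)))*1.4)
E
```

```text
clock: 6.42
position: [0.63, -0.2996, 0.1593]
ee_rot: [0.99, 0.138, -0.0, -0.0]
ft_force: [-0.7, 1.1, -0.4]
grip_width: 0.472
grasp_force: 0.0
0.05 -0.062 right [390.18 377.02] near [279.58 471.8 ]
0.05 0.062 right [392.84 159.88] near [ 91.42 466.76]
0.2 -0.062 right [388.08 385.7 ] near [276.22 481.04]
0.2 0.062 right [390.6  161.56] near [ 82.6  475.44]
0.35 -0.062 right [383.32 394.8 ] near [272.58 488.46]
0.35 0.062 right [385.   163.38] near [ 72.94 482.44]
1.45 -0.062 left [-29.4  433.58]
1.45 0.062 left [-107.38  177.1 ]
1.57 -0.062 left [-15.4  434.84]
1.57 0.062 left [-91.7  176.82]
1.7 -0.062 left [  1.54 434.84]
1.7 0.062 left [-72.24 176.26]
```

View pics/w2.png

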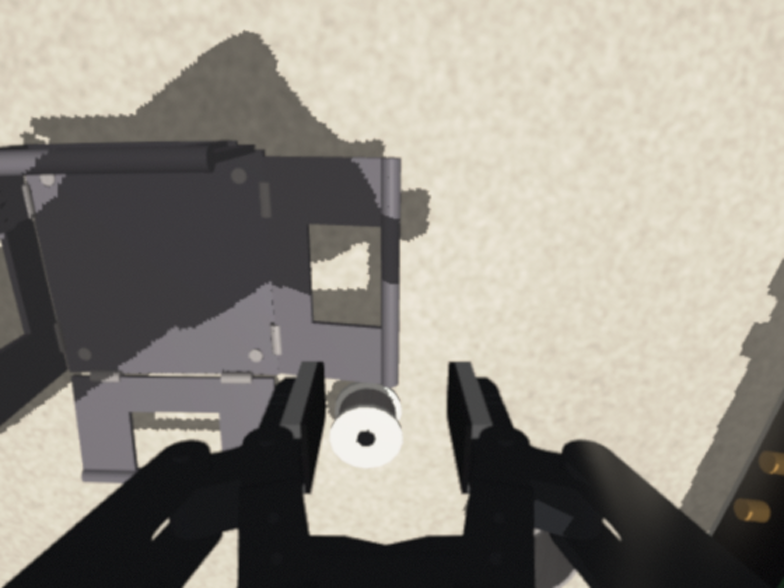

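The right rim spans (391,158)–(390,384), an angle of about 0.17. The near rim is at about 0.2.

```bash
python3 -m inch '[{"slide":[0.002,-0.001,-0.03],"yaw":0},{"slide":[0.002,-0.001,-0.06],"yaw":0},{"slide":[0.002,-0.001,-0.09],"yaw":0},{"slide":[0.002,-0.001,-0.12],"yaw":0},{"slide":[0.002,-0.001,-0.12],"yaw":0},{"slide":[0.002,-0.001,-0.12],"yaw":0}]'; python3 -m inch '[{"slide":[0,0,0],"yaw":0},{"slide":[0,0,0],"yaw":0},{"slide":[0,0,0],"yaw":0},{"slide":[0,0,0],"yaw":0},{"slide":[0,0,0],"yaw":0},{"slide":[0,0,0],"yaw":0},{"slide":[0,0,0],"yaw":0},{"slide":[0,0,0],"yaw":0}]' 255 20
```

```text
clock: 6.97
position: [0.6319, -0.2991, 0.0394]
ee_rot: [0.99, 0.139, -0.001, -0.001]
ft_force: [0.6, -0.7, 1.8]
grip_width: 0.473
grasp_force: 0.0
clock: 7.63
position: [0.6332, -0.3012, 0.0406]
ee_rot: [0.99, 0.138, 0.001, 0.001]
ft_force: [6.0, -0.3, 1.8]
grip_width: 0.109
grasp_force: 21.3
```

```bash
python3 -m inch '[{"slide":[-0.0005,0.002,0.0083],"yaw":0},{"slide":[-0.001,0.004,0.0145],"yaw":0},{"slide":[-0.002,0.007,0.0205],"yaw":0},{"slide":[-0.003,0.010,0.0261],"yaw":0},{"slide":[-0.004,0.014,0.0314],"yaw":0},{"slide":[-0.005,0.0184,0.0362],"yaw":0},{"slide":[-0.0064,0.0231,0.0405],"yaw":0},{"slide":[-0.008,0.0283,0.0444],"yaw":0},{"slide":[-0.0094,0.0338,0.0477],"yaw":0},{"slide":[-0.011,0.0396,0.0504],"yaw":0},{"slide":[-0.0126,0.0457,0.0524],"yaw":0},{"slide":[-0.0143,0.0519,0.0539],"yaw":0},{"slide":[-0.016,0.0582,0.0547],"yaw":0},{"slide":[-0.0174,0.0627,0.0548],"yaw":0},{"slide":[-0.0174,0.0627,0.0548],"yaw":0},{"slide":[-0.0174,0.0627,0.0548],"yaw":0},{"slide":[-0.0174,0.0627,0.0548],"yaw":0}]'
python3 - <<'E'
from h import *
p=get_obs()["position"][:2]-[.5977,-.1743]; print(.9638*p[0]+.2667*p[1],-.2667*p[0]+.9638*p[1])
E
```

```text
clock: 9.05
position: [0.6157, -0.2392, 0.0969]
ee_rot: [0.99, 0.138, 0.001, 0.001]
ft_force: [0.3, -0.1, 15.0]
grip_width: 0.104
grasp_force: 22.2
2.0741537701620544e-05 -0.0673422563360863
```

```bash
python3 -m inch '[{"slide":[0,0,0],"yaw":0},{"slide":[0,0,0],"yaw":0},{"slide":[0,0,0],"yaw":0},{"slide":[0,0,0],"yaw":0},{"slide":[0,0,0],"yaw":0},{"slide":[0,0,0.035],"yaw":0},{"slide":[0,0,0.07],"yaw":0}]' 135;  python3 -m inch '[{"slide":[-0.02,0.005,0.02],"yaw":0.12},{"slide":[-0.04,0.01,0.02],"yaw":0.24},{"slide":[-0.06,0.015,0.02],"yaw":0.36},{"slide":[-0.08,0.02,0.02],"yaw":0.48},{"slide":[-0.1,0.025,0.02],"yaw":0.6},{"slide":[-0.12,0.03,0.02],"yaw":0.72},{"slide":[-0.144,0.03,0.01],"yaw":0.84},{"slide":[-0.144,0.03,0],"yaw":0.96},{"slide":[-0.144,0.03,0],"yaw":1.08},{"slide":[-0.144,0.03,0],"yaw":1.2},{"slide":[-0.144,0.03,0],"yaw":1.32},{"slide":[-0.144,0.03,0],"yaw":1.44},{"slide":[-0.144,0.03,0],"yaw":1.571},{"slide":[-0.144,0.03,0],"yaw":1.571},{"slide":[-0.144,0.03,0],"yaw":1.571},{"slide":[-0.144,0.03,0],"yaw":1.571},{"slide":[-0.144,0.03,0],"yaw":1.571}]'
python3 - <<'E'
from h import *
snap("wrist","w3",None,1.4)
R=lambda x,y,z:[.5977+x*.9638-y*.2667,-.1743+x*.2667+y*.9638,z]
for a in (.05,.2,.35):
  for s in(-.062,.062): print(a,s,"near",proj("w3",R(-.066-.066*np.cos(a),s,.036+.066*np.sin(a)))*1.4)
for a in (1.45,1.57,1.7):
  for s in(-.062,.062): print(a,s,"left",proj("w3",R(s,.066+.066*np.cos(a),.036+.066*np.sin(a)))*1.4,"right",proj("w3",R(s,-.066-.066*np.cos(a),.036+.066*np.sin(a)))*1.4)
E
```

```text
clock: 9.63
position: [0.6132, -0.2377, 0.1633]
ee_rot: [0.99, 0.138, -0.002, -0.001]
ft_force: [1.2, -0.9, 0.2]
grip_width: 0.471
grasp_force: 0.0
clock: 11.05
position: [0.4706, -0.2084, 0.1646]
ee_rot: [0.604, 0.797, 0.0, -0.0]
ft_force: [0.3, 0.1, 0.4]
grip_width: 0.465
grasp_force: 0.0
0.05 -0.062 near [382.34 377.02]
0.05 0.062 near [382.9  164.64]
0.2 -0.062 near [384.3  385.56]
0.2 0.062 near [385.28 166.46]
0.35 -0.062 near [389.06 394.38]
0.35 0.062 near [390.88 168.42]
1.45 -0.062 left [561.12 150.08] right [523.88 462.28]
1.45 0.062 left [852.04 158.62] right [763.28 457.38]
1.57 -0.062 left [559.3  170.66] right [525.98 449.68]
1.57 0.062 left [848.12 177.94] right [768.18 445.06]
1.7 -0.062 left [556.5  192.22] right [527.52 434.14]
1.7 0.062 left [841.54 198.1 ] right [772.24 429.94]
```

View pics/w3.png

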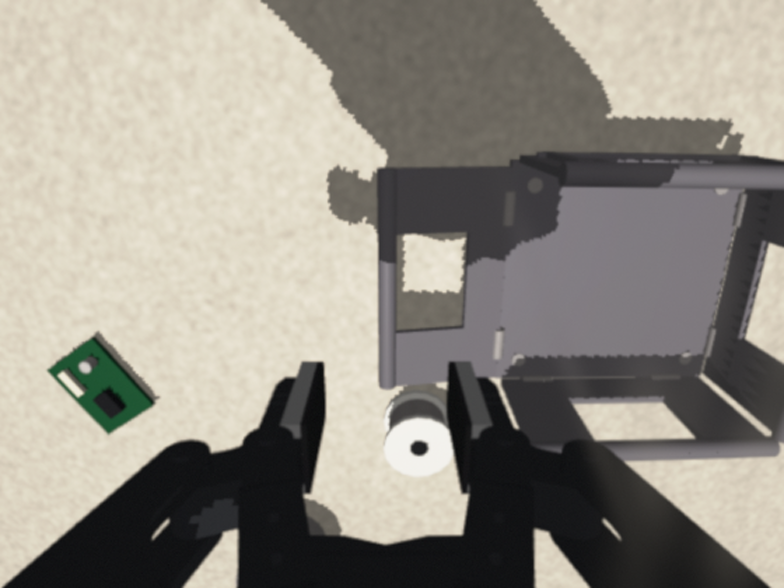

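The near rim spans (386,169)–(387,388), an angle of about 0.22. The left and right rims both match upright.

```bash
python3 -m inch '[{"slide":[0.0015,-0.0005,-0.03],"yaw":0},{"slide":[0.0015,-0.0005,-0.06],"yaw":0},{"slide":[0.0015,-0.0005,-0.09],"yaw":0},{"slide":[0.0015,-0.0005,-0.122],"yaw":0},{"slide":[0.0015,-0.0005,-0.122],"yaw":0},{"slide":[0.0015,-0.0005,-0.122],"yaw":0}]'; python3 -m inch '[{"slide":[0,0,0],"yaw":0},{"slide":[0,0,0],"yaw":0},{"slide":[0,0,0],"yaw":0},{"slide":[0,0,0],"yaw":0},{"slide":[0,0,0],"yaw":0},{"slide":[0,0,0],"yaw":0},{"slide":[0,0,0],"yaw":0},{"slide":[0,0,0],"yaw":0}]' 255 20
```

```text
clock: 11.6
position: [0.4712, -0.2088, 0.0421]
ee_rot: [0.603, 0.798, -0.001, -0.001]
ft_force: [1.3, -0.7, 0.7]
grip_width: 0.471
grasp_force: 0.0
clock: 12.27
position: [0.4716, -0.2098, 0.0439]
ee_rot: [0.603, 0.798, -0.0, 0.0]
ft_force: [-5.4, -1.8, 2.2]
grip_width: 0.104
grasp_force: 23.3
```

```bash
python3 -m inch '[{"slide":[0.0013,0.0004,0.0051],"yaw":0},{"slide":[0.0035,0.001,0.0113],"yaw":0},{"slide":[0.0063,0.0017,0.0173],"yaw":0},{"slide":[0.0095,0.0026,0.0229],"yaw":0},{"slide":[0.0134,0.0037,0.0281],"yaw":0},{"slide":[0.0177,0.0049,0.033],"yaw":0},{"slide":[0.0226,0.0062,0.0373],"yaw":0},{"slide":[0.0278,0.0077,0.0411],"yaw":0},{"slide":[0.0333,0.0092,0.0444],"yaw":0},{"slide":[0.039,0.0108,0.0471],"yaw":0},{"slide":[0.0451,0.0125,0.0492],"yaw":0},{"slide":[0.0513,0.0142,0.0507],"yaw":0},{"slide":[0.0575,0.016,0.0515],"yaw":0},{"slide":[0.0625,0.0172,0.0516],"yaw":0},{"slide":[0.0625,0.0172,0.0516],"yaw":0},{"slide":[0.0625,0.0172,0.0516],"yaw":0},{"slide":[0.0625,0.0172,0.0516],"yaw":0}]'
python3 - <<'E'
from h import *
p=get_obs()["position"][:2]-[.5977,-.1743]; print(.9638*p[0]+.2667*p[1],-.2667*p[0]+.9638*p[1])
E
```

```text
clock: 13.68
position: [0.5363, -0.1928, 0.0971]
ee_rot: [0.603, 0.798, 0.001, 0.002]
ft_force: [-0.7, -2.4, 6.2]
grip_width: 0.103
grasp_force: 25.0
-0.06409771706688142 -0.0014982959993606326
```

```bash
python3 -m inch '[{"slide":[0,0,0],"yaw":0},{"slide":[0,0,0],"yaw":0},{"slide":[0,0,0],"yaw":0},{"slide":[0,0,0],"yaw":0},{"slide":[0,0,0],"yaw":0},{"slide":[0,0,0.035],"yaw":0},{"slide":[0,0,0.07],"yaw":0},{"slide":[0,0,0.08],"yaw":0}]' 135;  python3 -m inch '[{"slide":[0.003,0.035,0],"yaw":0.12},{"slide":[0.006,0.07,0],"yaw":0.24},{"slide":[0.009,0.105,0],"yaw":0.36},{"slide":[0.012,0.14,0],"yaw":0.48},{"slide":[0.015,0.175,0],"yaw":0.6},{"slide":[0.018,0.21,0],"yaw":0.72},{"slide":[0.021,0.245,0],"yaw":0.84},{"slide":[0.024,0.28,0],"yaw":0.96},{"slide":[0.026,0.315,0],"yaw":1.01},{"slide":[0.026,0.331,0],"yaw":1.01},{"slide":[0.026,0.331,0],"yaw":1.01},{"slide":[0.026,0.331,0],"yaw":1.01},{"slide":[0.026,0.331,0],"yaw":1.01}]' 75
python3 - <<'E'
from h import *
snap("wrist","w4",None,1.4);snap("top","t4",(200,140,410,255),3.8)
for p in [(.5615,.1373,.053),(.562,.1396,.006)]: print(proj("w4",p)*1.4)
R=lambda x,y,z:[.5977+x*.9638-y*.2667,-.1743+x*.2667+y*.9638,z]
U=lambda p:((proj("t4",p)-[200,140])*3.8).round()
for a in (1.43,1.57,1.71):
  for s in(-.062,.062): 
    c,h=.066+.066*np.cos(a),.036+.066*np.sin(a);print(a,s,"left",U(R(s,c,h)),"right",U(R(s,-c,h)),"near",U(R(-c,s,h)))
E
```

```text
clock: 14.35
position: [0.5364, -0.1925, 0.179]
ee_rot: [0.603, 0.798, 0.001, 0.003]
ft_force: [0.5, 0.1, 0.8]
grip_width: 0.475
grasp_force: 0.0
clock: 15.43
position: [0.5608, 0.1381, 0.1741]
ee_rot: [0.142, 0.99, -0.0, -0.0]
ft_force: [-0.5, -0.6, 0.6]
grip_width: 0.709
grasp_force: 0.0
[382.48 278.46]
[386.68 255.08]
1.43 -0.062 left [478. 287.] right [702. 215.] near [690. 241.]
1.43 0.062 left [415. 107.] right [635.  37.] near [504. 300.]
1.57 -0.062 left [491. 282.] right [689. 219.] near [685. 227.]
1.57 0.062 left [428. 102.] right [622.  41.] near [500. 287.]
1.71 -0.062 left [505. 278.] right [674. 223.] near [679. 214.]
1.71 0.062 left [442.  98.] right [608.  46.] near [495. 273.]
```

View pics/w4.png

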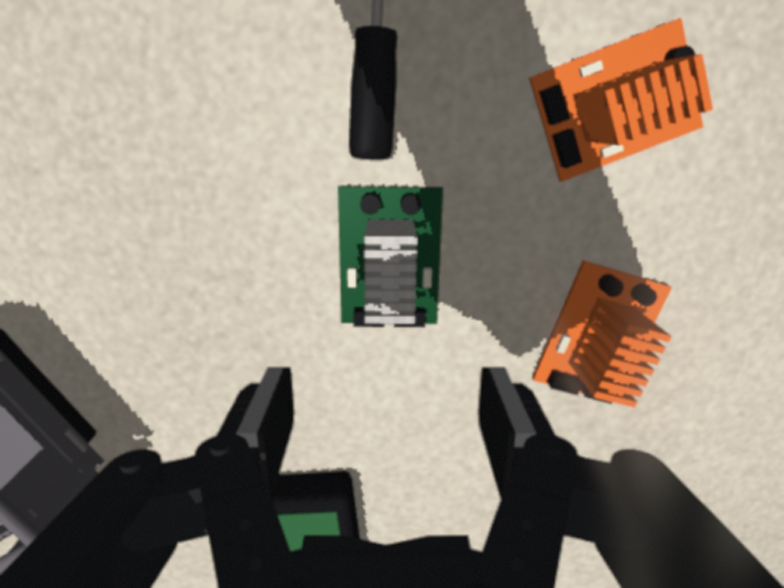

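View pics/t4.png

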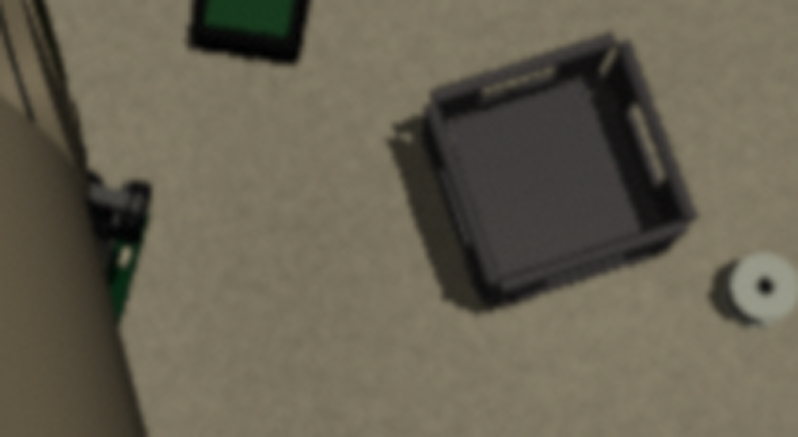

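The board sits centred at about (390,255) and aligned with the tool, roughly 3.5 mm further in +y than planned. The top view shows all three walls matching upright. I'm grasping the heat sink.

```bash
python3 -m inch '[{"slide":[0.002,0.0035,-0.03],"yaw":0},{"slide":[0.002,0.0035,-0.06],"yaw":0},{"slide":[0.002,0.0035,-0.09],"yaw":0},{"slide":[0.002,0.0035,-0.115],"yaw":0},{"slide":[0.002,0.0035,-0.13],"yaw":0},{"slide":[0.002,0.0035,-0.138],"yaw":0},{"slide":[0.002,0.0035,-0.138],"yaw":0},{"slide":[0.002,0.0035,-0.138],"yaw":0}]'; python3 -m inch '[{"slide":[0,0,0],"yaw":0},{"slide":[0,0,0],"yaw":0},{"slide":[0,0,0],"yaw":0},{"slide":[0,0,0],"yaw":0},{"slide":[0,0,0],"yaw":0},{"slide":[0,0,0],"yaw":0},{"slide":[0,0,0],"yaw":0},{"slide":[0,0,0],"yaw":0}]' 255 40
```

```text
clock: 16.2
position: [0.5632, 0.1423, 0.0369]
ee_rot: [0.142, 0.99, 0.0, 0.0]
ft_force: [0.4, 0.3, 0.2]
grip_width: 0.707
grasp_force: 0.0
clock: 16.87
position: [0.5635, 0.1429, 0.0376]
ee_rot: [0.142, 0.99, 0.0, 0.001]
ft_force: [-0.1, -1.0, 4.8]
grip_width: 0.319
grasp_force: 39.1
```

```bash
python3 -m inch '[{"slide":[0,0,0.01],"yaw":0},{"slide":[0,0,0.03],"yaw":0},{"slide":[0,0,0.055],"yaw":0},{"slide":[0,0,0.08],"yaw":0},{"slide":[0,0,0.105],"yaw":0},{"slide":[0,0,0.13],"yaw":0},{"slide":[0,0,0.15],"yaw":0},{"slide":[0,0,0.16],"yaw":0},{"slide":[0,0,0.16],"yaw":0}]'; python3 -m inch '[{"slide":[0.001,-0.01,0],"yaw":-0.03},{"slide":[0.003,-0.028,0],"yaw":-0.09},{"slide":[0.005,-0.048,0],"yaw":-0.16},{"slide":[0.007,-0.068,0],"yaw":-0.24},{"slide":[0.01,-0.09,0],"yaw":-0.32},{"slide":[0.012,-0.112,0],"yaw":-0.4},{"slide":[0.015,-0.135,0],"yaw":-0.48},{"slide":[0.017,-0.157,0],"yaw":-0.56},{"slide":[0.02,-0.18,0],"yaw":-0.64},{"slide":[0.022,-0.203,0],"yaw":-0.72},{"slide":[0.024,-0.226,0],"yaw":-0.8},{"slide":[0.027,-0.249,0],"yaw":-0.88},{"slide":[0.029,-0.27,0],"yaw":-0.94},{"slide":[0.031,-0.29,0],"yaw":-0.98},{"slide":[0.033,-0.307,0],"yaw":-1.01},{"slide":[0.034,-0.317,0],"yaw":-1.01},{"slide":[0.034,-0.317,0],"yaw":-1.01},{"slide":[0.034,-0.317,0],"yaw":-1.01},{"slide":[0.034,-0.317,0],"yaw":-1.01}]'
python3 - <<'E'
from h import *
snap("wrist","w5",None,1.4)
R=lambda x,y,z:[.5977+x*.9638-y*.2667,-.1743+x*.2667+y*.9638,z]
p=get_obs()["position"]
for q in [(.032,.045),(-.032,.045),(.032,-.045),(-.032,-.045)]:
  w=R(*q,0); print("board corner",proj("w5",[w[0]-.5977+p[0],w[1]+.1743+p[1],p[2]-.0316])*1.4)
E
```

```text
clock: 17.62
position: [0.5637, 0.1432, 0.1991]
ee_rot: [0.141, 0.99, 0.001, 0.002]
ft_force: [0.9, 0.3, -2.4]
grip_width: 0.324
grasp_force: 40.1
clock: 19.2
position: [0.5969, -0.1726, 0.1959]
ee_rot: [0.602, 0.799, 0.0, -0.0]
ft_force: [0.1, 0.7, -2.0]
grip_width: 0.323
grasp_force: 40.1
board corner [476.42 237.86]
board corner [290.64 236.04]
board corner [460.32 454.3 ]
board corner [302.96 452.9 ]
```

View pics/w5.png

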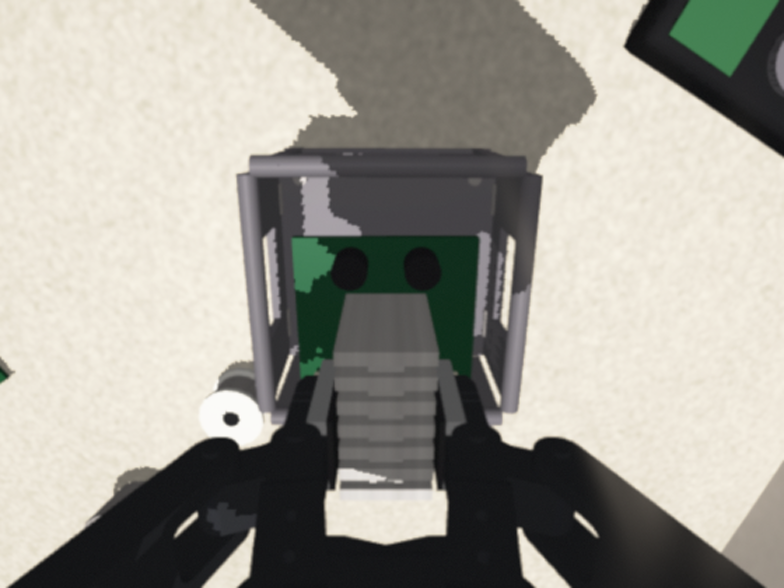

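The board's far corners show at (292,237) and (478,236), where I predicted them, so it's held level and centred over the tray. I'm lowering it.

```bash
python3 -m inch '[{"slide":[0.001,-0.002,-0.015],"yaw":0},{"slide":[0.001,-0.002,-0.035],"yaw":0},{"slide":[0.001,-0.002,-0.055],"yaw":0},{"slide":[0.001,-0.002,-0.075],"yaw":0},{"slide":[0.001,-0.002,-0.095],"yaw":0},{"slide":[0.001,-0.002,-0.108],"yaw":0},{"slide":[0.001,-0.002,-0.115],"yaw":0},{"slide":[0.001,-0.002,-0.119],"yaw":0},{"slide":[0.001,-0.002,-0.121],"yaw":0},{"slide":[0.001,-0.002,-0.121],"yaw":0},{"slide":[0.001,-0.002,-0.121],"yaw":0},{"slide":[0.001,-0.002,-0.121],"yaw":0}]'
```

```text
clock: 20.25
position: [0.5982, -0.1763, 0.0762]
ee_rot: [0.603, 0.798, 0.0, 0.001]
ft_force: [0.2, -0.4, -2.6]
grip_width: 0.318
grasp_force: 40.1
```

```bash
python3 -m inch '[{"slide":[0,0,-0.001],"yaw":0},{"slide":[0,0,-0.002],"yaw":0},{"slide":[0,0,-0.003],"yaw":0},{"slide":[0,0,-0.004],"yaw":0},{"slide":[0,0,-0.0045],"yaw":0},{"slide":[0,0,-0.005],"yaw":0},{"slide":[0,0,-0.005],"yaw":0},{"slide":[0,0,-0.005],"yaw":0}]'
```

```text
clock: 20.92
position: [0.5978, -0.1762, 0.0716]
ee_rot: [0.603, 0.798, 0.0, -0.0]
ft_force: [-6.3, 2.9, 12.6]
grip_width: 0.322
grasp_force: 42.0
```

Contact reads 12.6 N at the expected height, so I'm releasing and rising.

```bash
python3 -m inch '[{"slide":[0,0,0.0005],"yaw":0},{"slide":[0,0,0.0005],"yaw":0},{"slide":[0,0,0.0005],"yaw":0},{"slide":[0,0,0.0005],"yaw":0},{"slide":[0,0,0.0005],"yaw":0},{"slide":[0,0,0.0005],"yaw":0},{"slide":[0,0,0.02],"yaw":0},{"slide":[0,0,0.045],"yaw":0},{"slide":[0,0,0.08],"yaw":0},{"slide":[0,0,0.11],"yaw":0},{"slide":[0,0,0.13],"yaw":0},{"slide":[0,0,0.13],"yaw":0},{"slide":[-0.03,0,0.13],"yaw":0},{"slide":[-0.06,0,0.13],"yaw":0},{"slide":[-0.08,0,0.13],"yaw":0},{"slide":[-0.08,0,0.13],"yaw":0}]' 105
python3 - <<'E'
from h import *
snap("wrist","w6",None,1.4)
R=lambda x,y,z:[.5977+x*.9638-y*.2667,-.1743+x*.2667+y*.9638,z]
for a in (1.43,1.57,1.71):
  for s in(-.062,.062): 
    c,h=.066+.066*np.cos(a),.036+.066*np.sin(a);print(a,s,*[n+str(proj("w6",q)*1.4) for n,q in dict(left=R(s,c,h),right=R(s,-c,h),near=R(-c,s,h)).items()])
for q in [(.032,.045),(-.032,.045),(.032,-.045),(-.032,-.045)]: print("board",proj("w6",R(*q,.04))*1.4)
E
```

```text
clock: 22.25
position: [0.5142, -0.177, 0.1998]
ee_rot: [0.604, 0.797, 0.0, -0.001]
ft_force: [-0.4, -0.2, -0.2]
grip_width: 0.586
grasp_force: 0.0
1.43 -0.062 left[424.76 182.14] right[416.22 450.24] near[393.26 430.64]
1.43 0.062 left[683.06 185.78] right[630.   448.84] near[396.06 210.14]
1.57 -0.062 left[424.2  202.02] right[416.78 437.5 ] near[409.78 431.34]
1.57 0.062 left[680.26 205.24] right[633.36 436.24] near[415.52 210.42]
1.71 -0.062 left[423.5  220.92] right[417.2  422.94] near[426.02 430.78]
1.71 0.062 left[676.06 223.72] right[635.88 421.96] near[434.7  210.28]
board [569.24 221.2 ]
board [464.94 220.22]
board [552.16 353.78]
board [457.1  353.64]
```

View pics/w6.png

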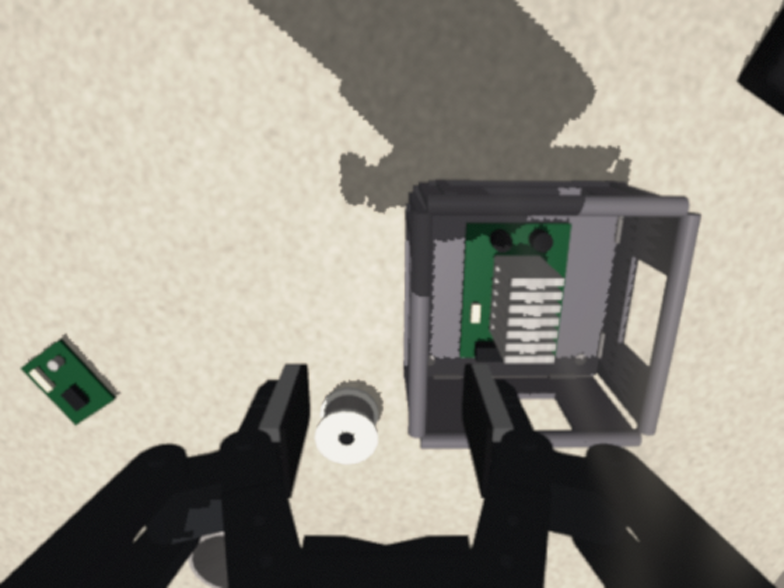

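The board lies centred, with corners at about (467,223), (569,223) and (461,357). The left and right rims are near 1.57 and the near rim is about 1.62, all in tolerance.

```bash
python3 -c "
from workcell import *
print(hand_in())"
```

```text
the job is handed in; nothing more can be done
None
```

The job is handed in; by my last camera check all three hinged walls were upright within tolerance, the board lay flat and centred on the tray floor, and the robot was clear, but no verdict came back.

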